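# Trip the push-push latch of a turbidimeter's sample hatch

### The arm

A 6-joint arm with a two-finger parallel gripper is mounted at the origin on a cart in front of the work surface, level with it; the furniture and walls round the work are solid. World frame = base frame: x ahead of the robot, y to its left, z up, the work surface at z = 0. Lengths are in mm, angles in rad, forces in N, time in s.
With the tool pointing down it reaches from about 350 to 875 mm from the base axis. Payload 4.2 kg.
Tool frame: the origin (TCP) lies between the finger pads; the fingertips stand 11 mm ahead of it and the grasp point (between the pads) lies 8 mm behind it; z points along the fingers, y is the direction in which the jaws open and shut (so a half turn about z gives the same grasp; the last joint's range is limited). The gripper opens to 85 mm and grips with 20 to 120 N. Pads are 22 mm wide; open, the fingers measure 114 mm over their backs; the gripper's body (76 mm by 85 mm) begins 54 mm behind the grasp point. The pads swing forward as they close: fully open they stand 13 mm farther back than shut.
Start: joints at [-0.892, 0.385, 0.008, 0, -1.194, -0.259], TCP at [254.749, -570.703, 242.312] pointing down, gripper open.
Joint ranges: [-3.14, 3.14], [-1.21, 2.06], [-1.07, 1.41], [-3.16, 2.05], [-2.99, -0.16], [-3.1, 3.1]. Speed limits (rad/s): [2.79, 2.79, 3.14, 3.14, 3.14, 3.14].

### API

Orientations are given as a unit quaternion [x, y, z, w].
In Python, from bench import * gives the robot as it stands. The module is installed in compiled form; this text tells all that it offers.
- The arm moves only by the tool drive_tool, never from a script. Its argument "increments" is a list of rows, each a list of 3 entries, a list of its own where there are three numbers: the gripper command: -1 is shut, 1 is fully open, values between are in proportion, then the shift along the tool's x, y, z scaled (see below), then the turn about the tool's z scaled (see below). In form: [[hand, [tx, ty, tz], turn], ...]. A call has 1 to 20 rows; each row shifts and turns the commanded pose from where the row before left it, along the tool's axes as they then stand; what a row does not reach is not made up. The controller multiplies each number of a shift by 0.3 m and each number of a turn by 2 rad. A row lasts 1/8 s, in which the tool goes at most 62.5 mm and 10.7 degrees, less where a joint would pass 70% of its speed; a pose out of reach is approached as far as the arm can. A call with a number of a shift or a turn outside -1 to 1 is refused whole. A call with a gripper value outside its range is refused whole. The fingers move at their own pace and stop on an object; the grip force is fixed at half the most. Time passes only in rows, so rows that do not move let the fingers close. It gives the time, the measured TCP pose, the force and the opening at its end, in the units of the state.
- read_state(): the state, without advancing time (a new reading comes with each control period).
- get_image(name): name is "scene" or "top" or "wrist"; returns the picture (400x640x3 uint8, red, green, blue); there is no depth.
- calibration(name): a dict with "fovy" (degrees; the focal length in pixels is half the picture's height over the tangent of half this angle, whatever the lens; pixels are square), "cx", "cy" (the principal point, pixels), "R" (3x3) and "t" (3): a world point X has camera coordinates R X + t. Camera axes: x right, y down, z forward; pixel columns grow to the right and rows downward; lengths in mm; the calibration is good to about 2 mm. A picture is of the moment at which its call begins: read the wrist's pose just before it. calibration takes no time and is no camera call; for the wrist camera it gives the pose at the moment of the call.
- job_done(): hands the job in, once; it reports no verdict.
The state is a dict: "clock": time; "joints": joint angles; "joint_vel": joint speeds; "joint_efforts": joint torques, N m; "position": TCP position; "ee_rot": TCP orientation; "contact_force": force on the tool from outside, world axes, zero at the start; "wrist_torque": the same for the moment, N m; "gripper_width": finger opening in mm.
Only numpy, scipy, OpenCV 4.12 (cv2) and the standard library are available. Lean on these libraries where they do the work, as an engineer would, in place of code of your own. Each camera call takes 0.05 s, during which the arm holds its last target.

### The job

Open the sample port of the bench turbidimeter for the next tube: with a fingertip or the outside of the fingers slide the roll of label tape off the hatch, without lifting it, until it lies flat on the instrument's top to the left or right, wholly clear of the hatch. Then press the ribbed front edge of the hatch right down once and take the finger away, so that the push-push latch lets go and the hatch springs up, and watch without touching it that it stays fully open. Nothing is gripped, and the bottles and the cup beside the instrument stay where they are.

Things in the scene. Friction and masses are not known exactly. Their poses are not given: they have to be found in the camera images.
- turbidimeter: Bench turbidimeter, white, grey skirt, 240 mm deep, 280 wide, fixed. Origin: centre of its underside, on the worktop; x to its rear (away from the robot), y to its left, z up. Its front slopes up to x = -72 mm; the flat top, 90 mm high, spans x = -66 to 107 mm, y = +-134 mm. In its middle lies the grey hatch, y = +-45 mm, x = -66 to 44 mm, upper face 91 mm high; left and right of it the top is free.
- hatch_pad (a point): Where the hatch is pressed: middle of the ribbed strip (34 mm long, ribs under 1 mm) on its upper face, 13 mm behind its front edge, half-way across. Shut, it is 91.5 mm above the worktop at x = -53 mm, y = 0 of the instrument; it moves with the hatch. Ahead of the hatch the housing is 15 mm lower, so a finger may overhang the front edge.
- hatch_hinge (a point): Middle of the hatch's hinge line, along y at the rear of the hatch (instrument x = 46 mm, 86 mm high).
- hatch (a joint): Hatch angle, rad; 110 mm from hinge to front edge. 0 shut and latched; -0.07 pressed to its stop (strip 7 mm down); 1.31 fully open, nearly upright. A spring lifts it (2.5 N at the front edge); 3 to 4 N on the strip pushes it down, over 8 N means it is at the stop. Let up from there it swings open in 1 to 2 s if nothing is above it. A press under 5 mm leaves it latched; a second full press latches it again.
- latch_cam (a joint): Angle (rad) of the latch's indexing cam, hidden under the hatch. 0 at the start; about 0.4 with the hatch at its stop, 0.6 to 0.85 once it has popped; a second full press takes it past 1.0.
- tape_roll: Roll of label tape lying flat on the shut hatch: a ring 73 mm across, 19 mm high, 60 g. Origin: centre of its underside; z up. It partly covers the hatch; on the hatch its underside is 91 mm above the worktop, beside it 90 mm.
- deck_left (a point): Middle of the free flat top left of the hatch (instrument x = 0, y = +94 mm, 90 mm high): a good place for the roll's centre.
- deck_right (a point): The same right of the hatch (instrument y = -94 mm).
- reagent_small: Bystander: small reagent bottle with white cap, 48 mm across, 76 mm high, on the worktop right of the instrument. Origin: centre of its underside.
- reagent_large: Bystander: larger reagent bottle with blue cap, 52 mm across, 86 mm high, on the worktop right of the instrument. Origin: centre of its underside.
- sample_cup: Bystander: clear plastic cup, 64 mm across, 71 mm high, on the worktop left of the instrument. Origin: centre of its underside.
Things that resemble listed ones, but are neither listed nor needed, are in the scene too. What is shaped like the tape_roll but purple is not meant.

How it is judged:
By the outcome, as a careful person would: the job done as asked, in the order asked, and still so for the second after the job is handed in, with the robot touching nothing.
It also fails if it takes over 48 s, if anything falls off the work surface, if the arm or the gripper's body presses on something with over 40 N, if the wrist force passes 120 N, or if a joint passes its speed limit or range.

## Working session

There is one attempt and no reset: what is moved stays moved. The work goes in short steps, Python scripts to look and compute and a tool call to move; the robot and the scene stay as the last step left them, time stands still between calls to the robot, and variables do not carry over. Pictures are saved under pics/ and viewed, and the job is handed in when it is done.

Besides the shell and the picture viewer there is one more tool, called after "Emit:" as name(argument=value, ...) on one line, values as JSON. drive_tool: Moves the arm, as the interface text tells. Shifts and turns lie within -1 to 1; 1 stands for 0.3 m of shift or 2 rad of turn. Its arguments: {"type":"object","properties":{"increments":{"type":"array"}},"required":["increments"]}

```bash
mkdir -p pics; python3 - <<'E'
from bench import *
import cv2
s=read_state();print({k:s[k] for k in("clock","position","ee_rot","contact_force","gripper_width")})
for n in("scene","top"):
    im=get_image(n);cv2.imwrite(f"pics/{n}0.png",im[:,:,::-1]);print(n,calibration(n))
E
```

```text
{'clock': 0.0, 'position': array([ 254.51275439, -570.19856519,  241.2152711 ]), 'ee_rot': array([-2.08285023e-01,  9.78067536e-01,  1.07767970e-03, -2.87165002e-04]), 'contact_force': array([-0.27581207,  0.26726755, -0.42666193]), 'gripper_width': 85.2571459043523}
scene {'fovy': 46.84173928048897, 'cx': 326.3524338255207, 'cy': 201.3861331300241, 'R': array([[-0.74296615, -0.66923388,  0.01128361],
       [-0.51523275,  0.56107473, -0.64786601],
       [ 0.42724293, -0.48715619, -0.76167074]]), 't': array([394.26041275, 413.18439868, 658.00233029])}
top {'fovy': 54.481146664532744, 'cx': 318.09013533158065, 'cy': 201.0541607894393, 'R': array([[-0.02560765, -0.99955923,  0.01502009],
       [-0.99369826,  0.02381162, -0.10952979],
       [ 0.10912386, -0.01773024, -0.99387002]]), 't': array([-59.77210702, 603.56086981, 889.0750377 ])}
```

View pics/scene0.png

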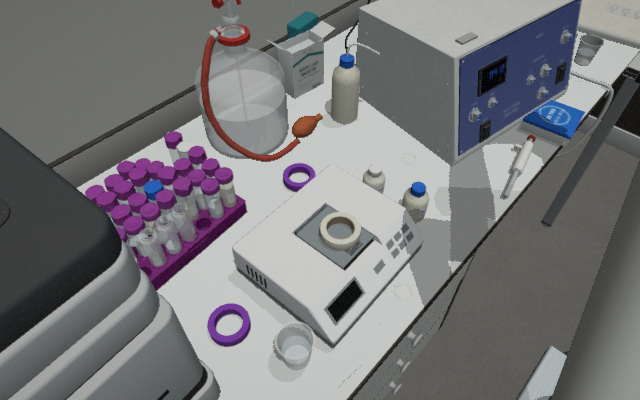

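View pics/top0.png

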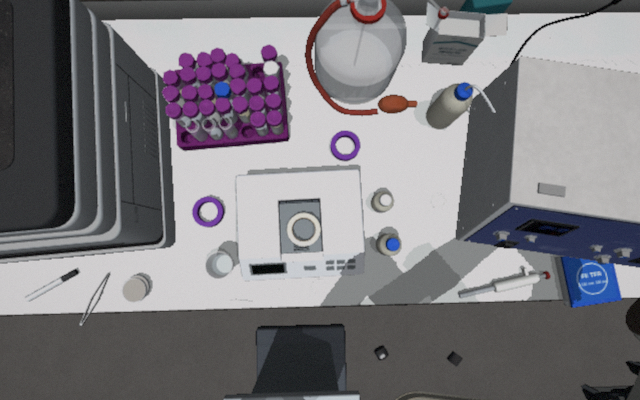

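The beige roll is on the hatch at top (304,229) and scene (341,231). The purple rings at top (345,145) and (208,211) lie on the worktop and aren't meant. I'll confirm this in an enlarged crop.

```bash
cat > h.py <<'E'
from bench import *
import cv2, numpy as np
def ray(n,u,v,z,c=None):
    c=c or calibration(n);f=200/np.tan(np.radians(c["fovy"]/2))
    d=c["R"].T@np.array([(u-c["cx"])/f,(v-c["cy"])/f,1]);o=-c["R"].T@np.array(c["t"])
    return o+d*(z-o[2])/d[2]
def proj(n,X):
    c=calibration(n);f=200/np.tan(np.radians(c["fovy"]/2));p=c["R"]@np.array(X)+c["t"]
    return np.array([c["cx"]+f*p[0]/p[2],c["cy"]+f*p[1]/p[2]])
E
python3 - <<'E'
import cv2
a=cv2.imread("pics/top0.png")[155:295,190:410];cv2.imwrite("pics/topc.png",cv2.resize(a,None,fx=3.6,fy=3.6,interpolation=cv2.INTER_CUBIC))
a=cv2.imread("pics/scene0.png")[150:350,220:440];cv2.imwrite("pics/scenec.png",cv2.resize(a,None,fx=3,fy=3,interpolation=cv2.INTER_CUBIC))
E
```

```text
(no output)
```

View pics/topc.png

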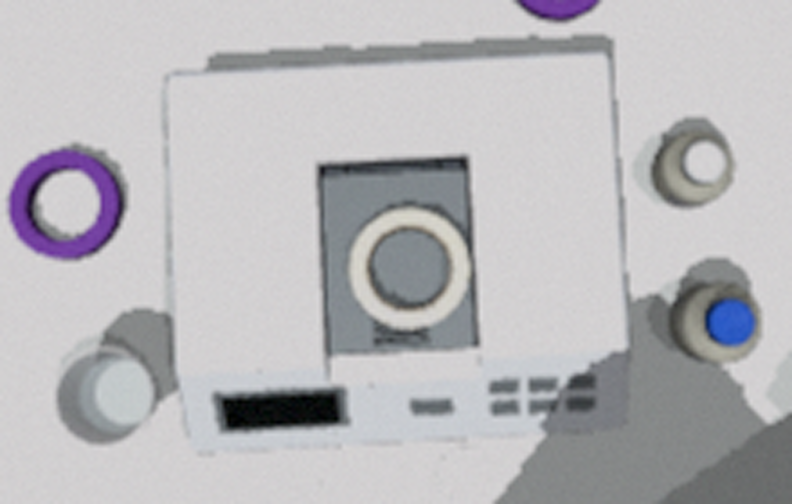

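View pics/scenec.png

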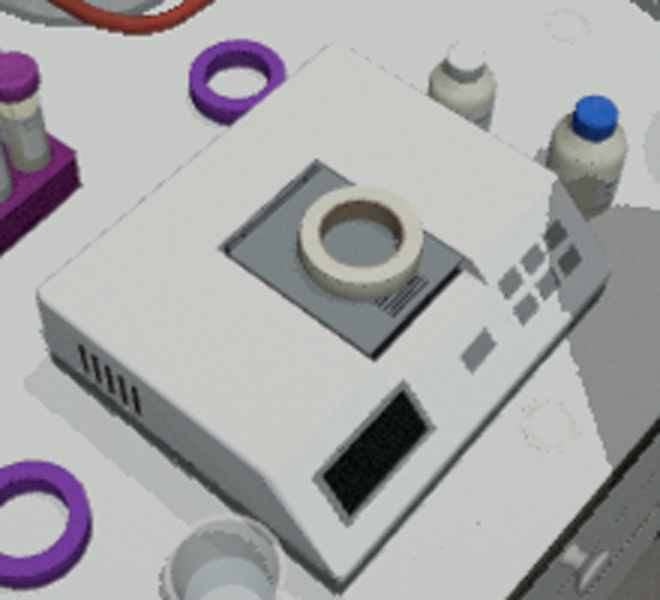

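The crops confirm it: the cream ring on the grey hatch, ring centre about (411,267) in the top crop, is the tape roll. Next come the roll and hatch poses from both views.

```bash
python3 - <<'E'
from h import *
T=cv2.imread("pics/top0.png");S=cv2.imread("pics/scene0.png")
pt=lambda u,v:(190+(u+.5)/3.6-.5,155+(v+.5)/3.6-.5)
ps=lambda u,v:(220+(u+.5)/3-.5,150+(v+.5)/3-.5)
# front-left, front-right, rear-left of hatch
ct={"FL":pt(329,354),"FR":pt(479,346),"RL":pt(321,173),"RR":pt(468,166)}
cs={"FL":ps(374,354),"FR":ps(461,265),"RL":ps(230,250)}
P={}
for k,v in ct.items(): P[k]=ray("top",*v,91); print(k,P[k].round(1), ray("scene",*cs[k],91).round(1) if k in cs else "")
yaw=P["FL"]-P["FR"]; print("width",np.linalg.norm(yaw),"depth",np.linalg.norm(P["RL"]-P["FL"]))
# top outer corners of deck rear
for k,q in {"deckRL":pt(166,74),"deckRR":pt(610,56)}.items(): print(k,ray("top",*q,90).round(1))
a1=yaw; a=np.arctan2(-a1[0],a1[1]);print("yaw from front",a)
d=P["RL"]+P["RR"]-P["FL"]-P["FR"];print("yaw from depth",np.arctan2(d[1],d[0]))
for n,im,box in(("top",T,(270,200,335,255)),("scene",S,(300,200,375,260))):
    x0,y0,x1,y1=box;c=im[y0:y1,x0:x1].astype(int)
    m=((c[:,:,2]-c[:,:,0])>14).astype(np.uint8); m=cv2.morphologyEx(m,cv2.MORPH_OPEN,np.ones((2,2),np.uint8))
    k=max(cv2.findContours(m,cv2.RETR_EXTERNAL,cv2.CHAIN_APPROX_NONE)[0],key=cv2.contourArea)
    e=cv2.fitEllipse(k);print(n,e, cv2.boundingRect(k)); u,v=e[0][0]+x0,e[0][1]+y0
    for z in(100,110):print(z,ray(n,u,v,z).round(1))
E
```

```text
FL [483.1  10.4  91. ] [480.4  11.5  91. ]
FR [485.6 -81.   91. ] [482.5 -71.1  91. ]
RL [594.   13.7  91. ] [592.2  14.3  91. ]
RR [596.2 -77.2  91. ] 
width 91.4515505142534 depth 110.93242194727456
deckRL [658.3 109.1  90. ]
deckRR [ 663.4 -167.8   90. ]
yaw from front 0.026967085944849117
yaw from depth 0.03195705715322061Traceback (most recent call last):
  File "<stdin>", line 19, in <module>
cv2.error: OpenCV(4.12.0) /io/opencv/modules/imgproc/src/shapedescr.cpp:361: error: (-201:Incorrect size of input array) There should be at least 5 points to fit the ellipse in function 'fitEllipseNoDirect'
```

```bash
python3 - <<'E'
from h import *
pt=lambda u,v:(190+(u+.5)/3.6-.5,155+(v+.5)/3.6-.5)
ps=lambda u,v:(220+(u+.5)/3-.5,150+(v+.5)/3-.5)
q=lambda a:ray("top",*pt(*a),110)
for a in((348,267),(472,267),(410,205),(410,329)):print(q(a).round(1))
print(ray("scene",*ps(361,234),110).round(1))
c=np.cos(.025);s=np.sin(.025);R=np.array([[c,-s],[s,c]])
O=np.array([484.0,-35.3])-R@[-66,0]
print("origin",O)
for k,p in {"pad":(-53,0),"deckR":(0,-94),"deckL":(0,94)}.items():print(k,O+R@p)
print("roll in instr",R.T@(np.array([(q((410,205))[0]+q((410,329))[0])/2,(q((348,267))[1]+q((472,267))[1])/2])-O))
for n,z,(u,v) in(("small",76,(705,162)),("large",86,(732,322)),("cup",0,(105,395))):print(n,ray("top",*pt(u,v),z).round())
print(read_state()["joints"])
E
```

```text
[534.9  -3.2 110. ]
[533.1 -77.6 110. ]
[571.3 -41.2 110. ]
[497.1 -39.6 110. ]
[532.9 -36.9 110. ]
origin [549.97937607 -33.65017187]
pad [496.99593771 -34.97503385]
deckR [ 552.32913129 -127.6207984 ]
deckL [547.62962086  60.32045466]
roll in instr [-15.9626413   -6.34927668]
small [ 597. -227.   76.]
large [ 496. -237.   86.]
cup [458. 168.   0.]
[-8.92384508e-01  3.85503504e-01  6.75796797e-03 -4.51865547e-04
 -1.19401916e+00 -2.58582399e-01]
```

Measured in the world frame:

| Quantity | Value |
|---|---|
| Instrument yaw | ≈ 0.025 |
| Hatch width × depth | 91 × 111 mm (given 90 × 110) |
| Hatch pad | ≈ (497, -35) |
| Roll centre | ≈ (533.5, -40) |
| Roll diameter | 74 mm (given 73) |

The roll already sits toward the right, so I'll slide it right. I'll put the shut fingertip inside the ring and push outward, which keeps the roll from wandering.

Emit:
drive_tool(increments=[[-1,[0,0,0],0.066],[-1,[0,0,0],0.066],[-1,[0,0,0],0.066],[-1,[-0.056,0.153,-0.003],0],[-1,[-0.056,0.153,-0.003],0],[-1,[-0.056,0.153,-0.003],0],[-1,[-0.056,0.153,-0.003],0],[-1,[-0.056,0.153,-0.003],0],[-1,[-0.056,0.153,-0.003],0],[-1,[-0.056,0.153,-0.003],0],[-1,[-0.056,0.153,-0.003],0],[-1,[0,0,0],0],[-1,[0,0,0],0]])

```text
clock: 1.72
position: [380.2, -200.3, 249.3]
ee_rot: [-0.012, 1.0, 0.0, -0.0]
contact_force: [-0.4, 0.3, -0.4]
gripper_width: 0.4
```

Emit:
drive_tool(increments=[[-1,[-0.131,0.13,0.066],0],[-1,[-0.131,0.13,0.066],0],[-1,[-0.131,0.13,0.066],0],[-1,[-0.131,0.13,0.066],0],[-1,[0,0,0],0],[-1,[0,0,0],0]])

```text
clock: 2.48
position: [533.4, -41.9, 169.7]
ee_rot: [-0.011, 1.0, -0.0, -0.001]
contact_force: [0.1, -0.3, 1.0]
gripper_width: 0.2
```

```bash
python3 - <<'E'
from h import *
s=read_state();p=s["position"];print(p.round(1),s["contact_force"].round(2))
im=get_image("wrist");cv2.imwrite("pics/w1.png",im[:,:,::-1])
print(calibration("wrist"))
for X in([533.5,-40,110],[497,-35,91.5],[*p[:2],p[2]-11]):print(proj("wrist",X).round(1))
im=get_image("scene");cv2.imwrite("pics/s1.png",im[:,:,::-1])
E
```

```text
[533.4 -41.9 169.7] [ 0.09 -0.28  0.96]
{'fovy': 65.83247070066051, 'cx': 319.12432704075303, 'cy': 197.25788895383064, 'R': array([[-2.09116254e-02,  9.99781313e-01, -1.75087810e-04],
       [ 9.53639276e-01,  1.99990974e-02,  3.00286808e-01],
       [ 3.00224641e-01,  6.11251464e-03, -9.53848941e-01]]), 't': array([  52.38464505, -526.05500845,  151.79015857])}
[320.9 219.6]
[329.2 160.6]
[317.7 254. ]
```

View pics/w1.png

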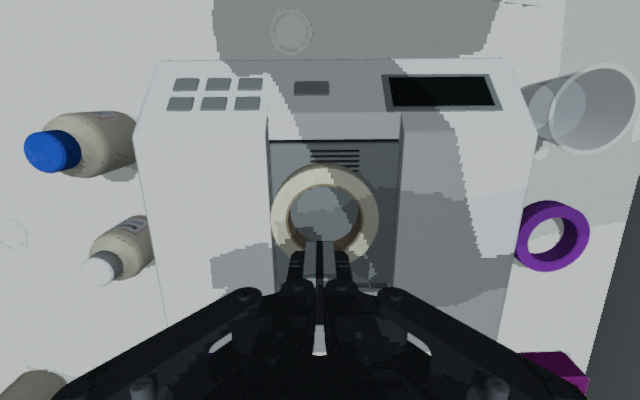

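View pics/s1.png

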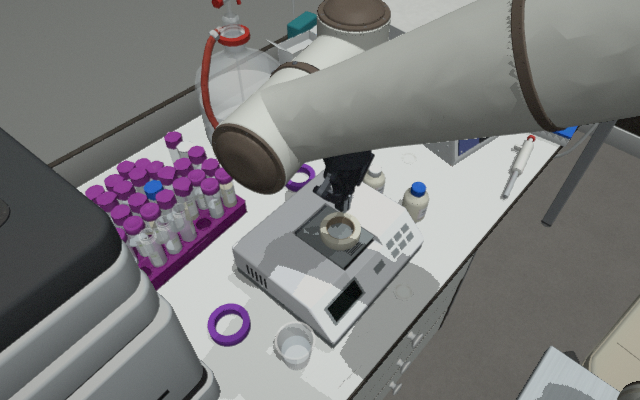

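The wrist view shows the ring hole centred about (325,218), 49 mm across. The shut fingertips at (319,250) are slimmer than the hole and above it. Wrist and scene put the roll nearer y ≈ -38, which is well inside the clearance, so I'll descend into the hole with the tip about 5 mm above the hatch.

Emit:
drive_tool(increments=[[-1,[0,0,0.042],0],[-1,[0,0,0.042],0],[-1,[0,0,0.042],0],[-1,[0,0,0.042],0],[-1,[0,0,0.038],0],[-1,[0,0,0],0],[-1,[0,0,0],0]])

```text
clock: 3.45
position: [534.2, -40.6, 108.7]
ee_rot: [-0.012, 1.0, -0.0, 0.0]
contact_force: [-0.6, 0.6, 0.0]
gripper_width: 0.2
```

```bash
python3 - <<'E'
from h import *
im=get_image("wrist");cv2.imwrite("pics/w2.png",im[:,:,::-1])
im=get_image("scene")[150:350,220:440];cv2.imwrite("pics/s2.png",cv2.resize(im[:,:,::-1],None,fx=3,fy=3))
E
```

```text
(no output)
```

View pics/w2.png

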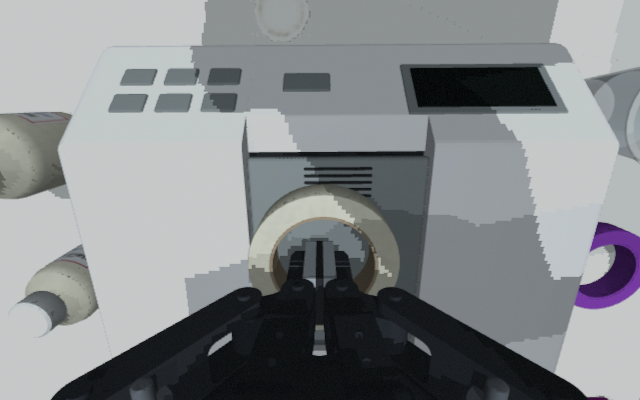

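View pics/s2.png

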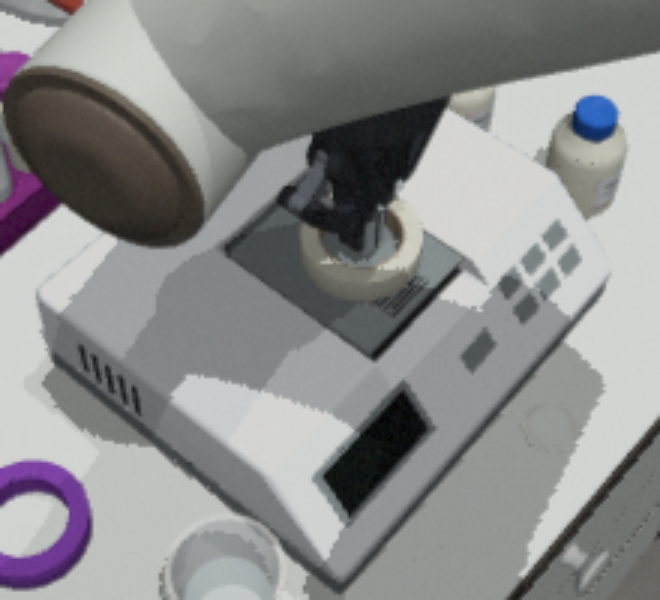

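The tip is inside the ring with no contact force. Next I slide right along the instrument's -y.

Emit:
drive_tool(increments=[[-1,[0,-0.025,0],0],[-1,[0,-0.025,0],0],[-1,[0,-0.025,0],0],[-1,[0,-0.025,0],0],[-1,[0,-0.025,0],0],[-1,[0,-0.025,0],0],[-1,[0,-0.025,0],0],[-1,[0,-0.025,0],0],[-1,[0,-0.025,0],0],[-1,[0,-0.025,0],0],[-1,[0,-0.025,0],0],[-1,[0,-0.025,0],0],[-1,[0,0,0],0],[-1,[0,0,0],0]])

```text
clock: 5.3
position: [535.9, -130.7, 108.5]
ee_rot: [-0.012, 1.0, 0.0, -0.0]
contact_force: [0.1, 0.1, -0.5]
gripper_width: -0.4
```

```bash
python3 - <<'E'
from h import *
im=get_image("wrist");cv2.imwrite("pics/w3.png",im[:,:,::-1])
im=get_image("scene")[150:350,220:440];cv2.imwrite("pics/s3.png",cv2.resize(im[:,:,::-1],None,fx=3,fy=3))
E
```

```text
(no output)
```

View pics/w3.png

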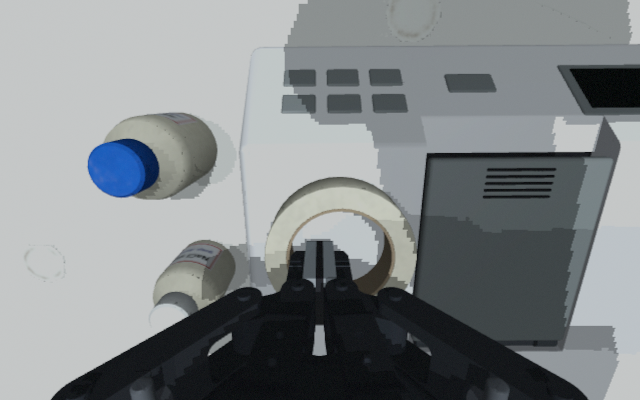

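View pics/s3.png

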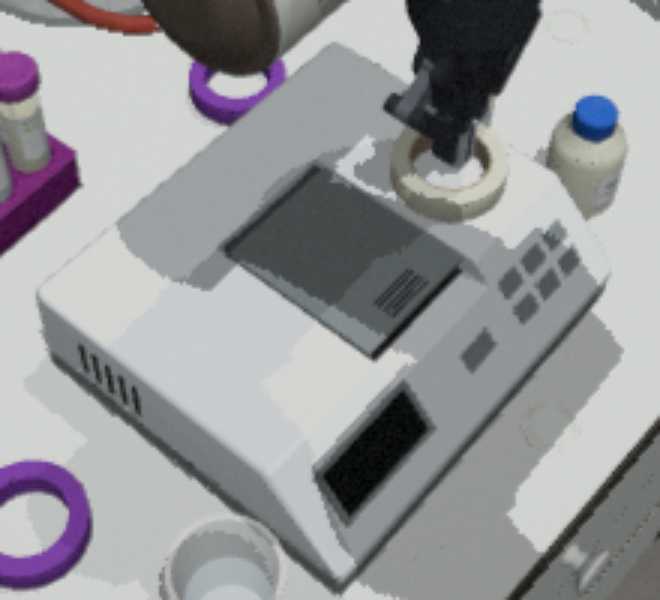

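```bash
python3 - <<'E'
from h import *
p=read_state()["position"]
for q,z in(((264.5,250),110),((417,250),110),((340,180),110),((426,153),91),((592,153),91),((413,345),91),((564,345),91),((245,140),90),((519,183),91)):print(q,ray("wrist",*q,z).round(1))
print(p)
E
```

```text
(264.5, 250) [ 527.7 -155.5  110. ]
(417, 250) [526.  -83.9 110. ]
(340, 180) [ 493.  -121.5  110. ]
(426, 153) [483.3 -78.8  91. ]
(592, 153) [481.4   2.   91. ]
(413, 345) [598.6 -71.9  91. ]
(564, 345) [596.5  18.6  91. ]
(245, 140) [ 479.2 -166.8   90. ]
(519, 183) [497.3 -30.2  91. ]
[ 535.98180943 -130.53229541  108.54478803]
```

The wrist view puts the roll's left edge at y ≈ -84 and the hatch's right edge at ≈ -76, so it is clear. I'll push 3 mm more for margin, back off, lift, and move above the pad.

Emit:
drive_tool(increments=[[-1,[0,-0.01,0],0],[-1,[0,0,0],0],[-1,[0,0.03,0],0],[-1,[0,0,0],0],[-1,[0,0,-0.05],0],[-1,[0,0,-0.05],0],[-1,[0,0,-0.05],0],[-1,[0,0,-0.05],0],[-1,[0.032,0.075,0],0],[-1,[0.032,0.075,0],0],[-1,[0.032,0.075,0],0],[-1,[0.032,0.075,0],0],[-1,[0,0,0],0],[-1,[0,0,0],0]])

```text
clock: 7.15
position: [495.7, -35.8, 169.1]
ee_rot: [-0.012, 1.0, 0.0, 0.0]
contact_force: [0.4, -0.5, -0.2]
gripper_width: 0.1
```

```bash
python3 - <<'E'
from h import *
im=get_image("wrist");cv2.imwrite("pics/w4.png",im[:,:,::-1])
for X in([497,-35,91.5],[497,-31,91.5],[495,-33,91.5]):print(proj("wrist",X).round(1))
im=get_image("scene")[150:350,220:440];cv2.imwrite("pics/s4.png",cv2.resize(im[:,:,::-1],None,fx=3,fy=3))
E
```

```text
[319.2 212.1]
[324.7 212.3]
[322.  209.6]
```

View pics/w4.png

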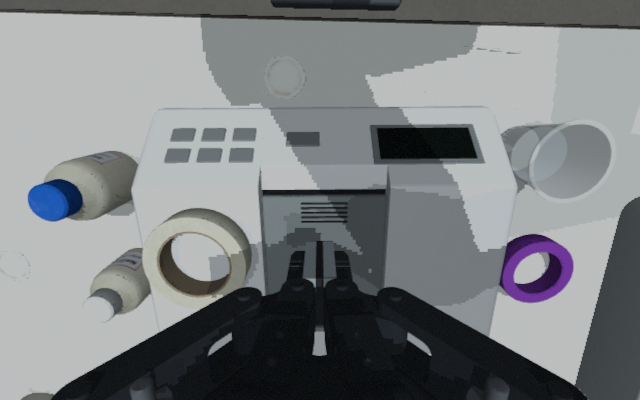

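View pics/s4.png

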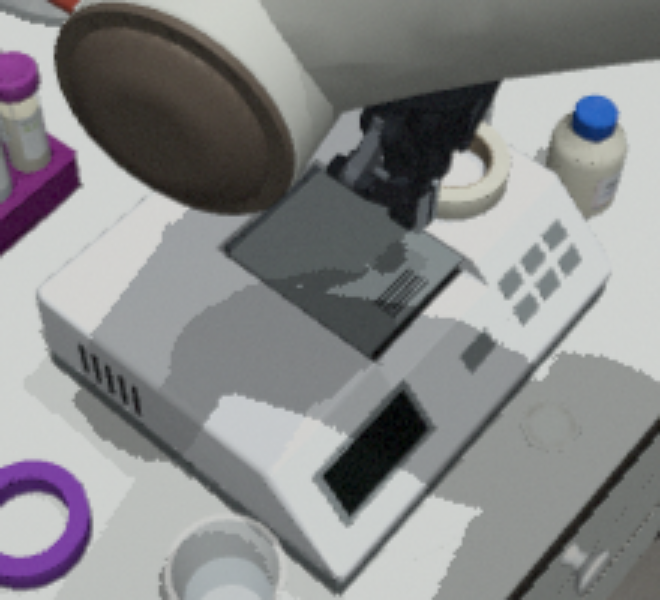

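Ribs are at (324,212), giving (497,-31), and the roll lies clear to the hatch's right. I'll shift 4.5 mm left and descend to just above the strip.

Emit:
drive_tool(increments=[[-1,[0,0.013,0.05],0],[-1,[0,0,0.05],0],[-1,[0,0,0.05],0],[-1,[0,0,0.04],0],[-1,[0,0,0],0],[-1,[0,0,0],0]])

```text
clock: 8.0
position: [495.7, -31.8, 111.9]
ee_rot: [-0.012, 1.0, -0.0, 0.0]
contact_force: [0.3, 0.7, -0.6]
gripper_width: -0.1
```

```bash
python3 - <<'E'
from h import *
im=get_image("scene")[150:350,220:440];cv2.imwrite("pics/s5.png",cv2.resize(im[:,:,::-1],None,fx=3,fy=3))
E
```

```text
(no output)
```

View pics/s5.png

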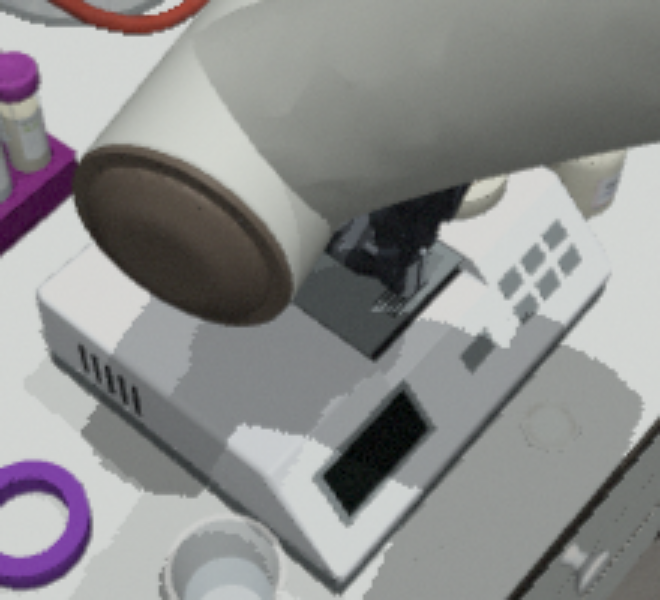

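Emit:
drive_tool(increments=[[-1,[0.01,0,0.01],0],[-1,[0,0,0.01],0],[-1,[0,0,0.01],0],[-1,[0,0,0.01],0],[-1,[0,0,0],0]])

```text
clock: 8.68
position: [492.1, -31.8, 99.5]
ee_rot: [-0.012, 1.0, -0.0, -0.0]
contact_force: [-1.2, 0.2, 3.0]
gripper_width: -0.1
```

Emit:
drive_tool(increments=[[-1,[0,0,0.008],0],[-1,[0,0,0.008],0],[-1,[0,0,0],0]])

```text
clock: 9.05
position: [492.1, -31.8, 95.4]
ee_rot: [-0.012, 1.0, -0.0, 0.0]
contact_force: [-3.7, 1.1, 6.8]
gripper_width: 0.1
```

Emit:
drive_tool(increments=[[-1,[0,0,0.006],0],[-1,[0,0,0.005],0],[-1,[0,0,0],0]])

```text
clock: 9.43
position: [492.2, -31.9, 94.5]
ee_rot: [-0.013, 1.0, -0.0, 0.0]
contact_force: [-9.6, 2.8, 24.2]
gripper_width: 0.4
```

24 N, so the hatch is at its stop. Release: up first, then up and toward the robot, then wait.

Emit:
drive_tool(increments=[[-1,[0,0,-0.06],0],[-1,[0.07,0,-0.1],0],[-1,[0.1,0,-0.1],0],[-1,[0.1,0,-0.1],0],[-1,[0.06,0,-0.1],0],[-1,[0,0,0],0],[-1,[0,0,0],0],[-1,[0,0,0],0],[-1,[0,0,0],0],[-1,[0,0,0],0],[-1,[0,0,0],0],[-1,[0,0,0],0],[-1,[0,0,0],0],[-1,[0,0,0],0],[-1,[0,0,0],0],[-1,[0,0,0],0],[-1,[0,0,0],0],[-1,[0,0,0],0],[-1,[0,0,0],0],[-1,[0,0,0],0]])

```text
clock: 11.92
position: [393.2, -34.2, 229.4]
ee_rot: [-0.012, 1.0, -0.0, -0.0]
contact_force: [0.7, 1.1, -0.2]
gripper_width: 0.1
```

```bash
python3 - <<'E'
from h import *
im=get_image("scene")[120:350,220:440];cv2.imwrite("pics/s6.png",cv2.resize(im[:,:,::-1],None,fx=2.6,fy=2.6))
im=get_image("top");cv2.imwrite("pics/t6.png",im[:,:,::-1])
im=get_image("wrist");cv2.imwrite("pics/w6.png",im[:,:,::-1])
E
```

```text
(no output)
```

View pics/s6.png

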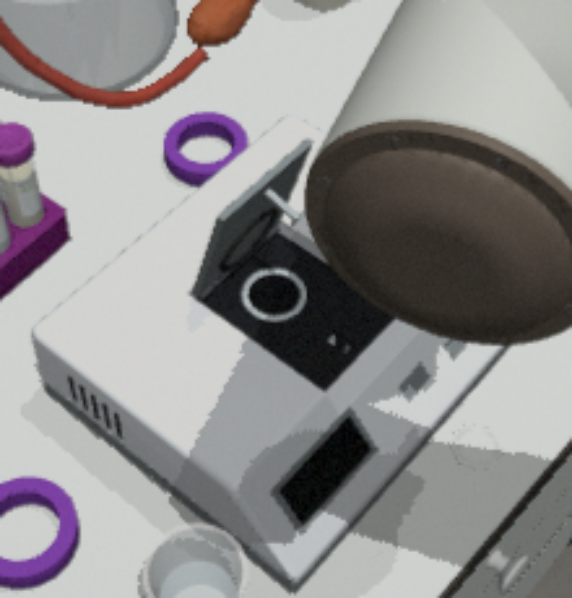

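View pics/t6.png

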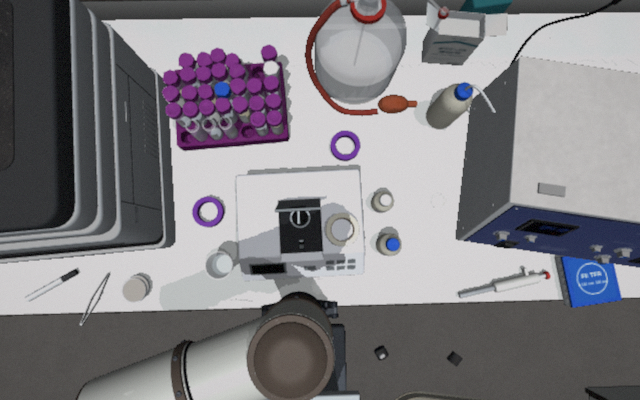

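View pics/w6.png

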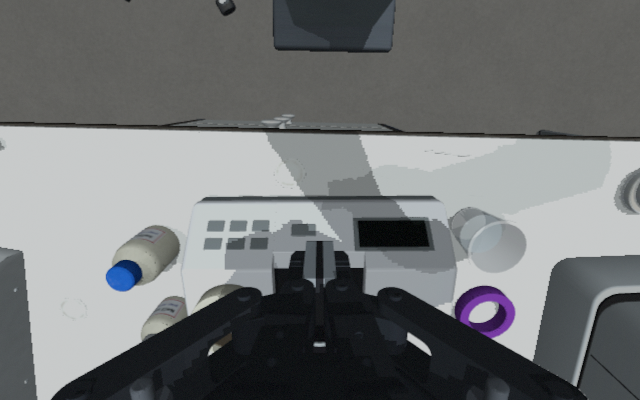

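The hatch has sprung open. I'll wait, then check its angle, its stability and the roll position.

Emit:
drive_tool(increments=[[-1,[0,0,0],0],[-1,[0,0,0],0],[-1,[0,0,0],0],[-1,[0,0,0],0],[-1,[0,0,0],0],[-1,[0,0,0],0],[-1,[0,0,0],0],[-1,[0,0,0],0],[-1,[0,0,0],0],[-1,[0,0,0],0],[-1,[0,0,0],0],[-1,[0,0,0],0]])

```text
clock: 13.58
position: [393.2, -34.1, 229.4]
ee_rot: [-0.012, 1.0, 0.0, 0.0]
contact_force: [0.2, -0.7, 0.5]
gripper_width: 0.2
```

```bash
python3 - <<'E'
from h import *
s=get_image("scene")[:,:,::-1].copy();t=get_image("top")[:,:,::-1].copy()
old=cv2.imread("pics/t6.png");d=cv2.absdiff(old,t).max(2)[160:290,230:370];print("changed px",(d>40).sum())
c=np.cos(.025);sn=np.sin(.025);R=np.array([[c,-sn],[sn,c]]);O=np.array([550,-33.6])
for th,col in((1.31,(0,255,0)),(1.0,(0,0,255))):
  for y in(-45,45):
    w=R@[46-112*np.cos(th)-5*np.sin(th)*0,y]+O;X=[*w,86+112*np.sin(th)]
    print(th,y,proj("scene",X).round(),proj("top",X).round())
a=cv2.resize(t[155:295,190:410],None,fx=3.6,fy=3.6,interpolation=cv2.INTER_CUBIC);cv2.imwrite("pics/t7.png",a)
a=cv2.resize(s[150:290,270:400],None,fx=4,fy=4,interpolation=cv2.INTER_CUBIC);cv2.imwrite("pics/s7.png",a)
E
```

```text
changed px 0
1.31 -45 [342. 173.] [322. 209.]
1.31 45 [307. 203.] [275. 211.]
1.0 -45 [356. 187.] [322. 226.]
1.0 45 [321. 218.] [277. 228.]
```

View pics/t7.png

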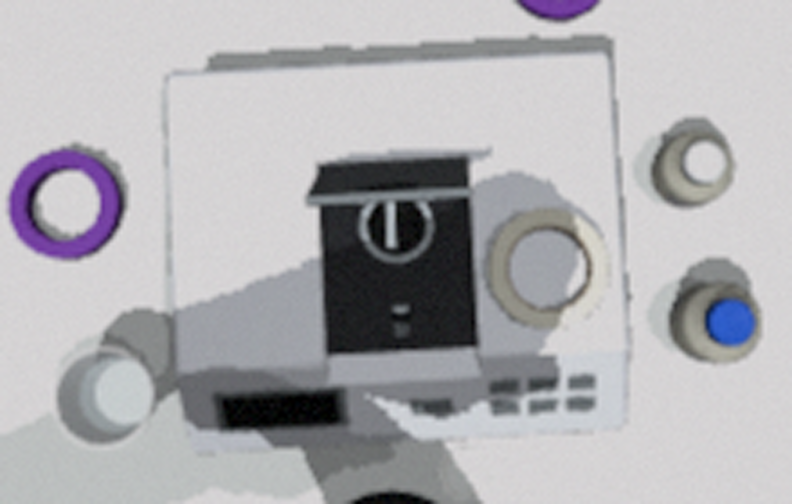

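View pics/s7.png

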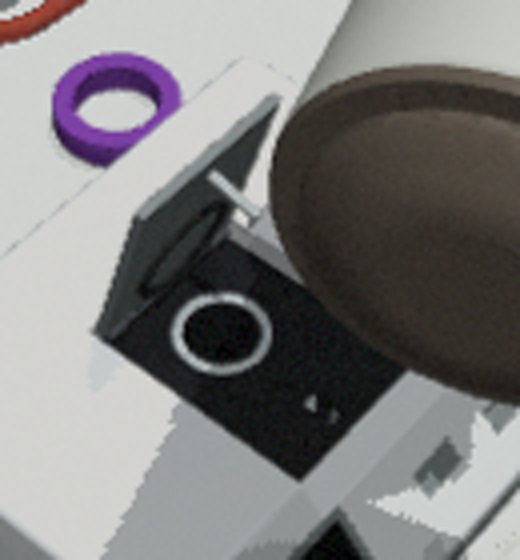

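```bash
python3 -c "
from bench import *
print(job_done())"
```

```text
the job is handed in; nothing more can be done
None
```

The sample port is open, and the job was handed in at about 13.7 s of the 48 s allowed.

**What I did**
- **Roll:** I put the shut fingertip inside the cream roll of label tape and slid it right, off the hatch. I then backed off and lifted clear. Nothing was gripped.
- **Hatch:** I pressed the ribbed strip down once, to 24 N, which is at the stop. I let go upward and pulled back toward the robot, and the hatch sprang open.

**Last checks**
- **Hatch angle:** its front edge shows at top row 210 and scene (304,204). For 1.31 rad I predicted rows 209–211 and (307,203), so it is fully open.
- **Stability:** two top views about 1.7 s apart, with the arm still, showed no change around the instrument. The force on the tool was about 0 N.
- **Roll position:** it lies flat on the right deck, about 7 mm clear of the hatch and inside the deck's edge.
- **Bystanders:** both bottles and the cup look unmoved in the top view; I compared them by eye only.

**Disagreements:** the cameras differed by 3–5 mm sideways on where the roll and strip were. I used the wrist view for the strip, and for the roll I relied on the clearance inside the hole. I could not see the latch cam, so I judged the latch's release only from the hatch staying open.

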